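# Plug in the receiver pin, then hold the wireless reader over the copper plate

## Robot

A 7-joint arm with a two-finger parallel gripper is mounted at the origin on the work surface. World frame = base frame: x ahead of the robot, y to its left, z up, the work surface at z = 0. Lengths are in mm, angles in rad, forces in N, time in s.
With the tool pointing down it reaches from about 425 to 925 mm from the base axis. Payload 6.8 kg.
Tool frame: the origin (TCP) lies at the centre of the arm's flange, where the gripper is bolted on; the fingertips stand 173 mm ahead of it and the grasp point (between the pads) lies 155 mm ahead of it (ctrl.hold_point_z is the distance from the TCP to the grasp point, in mm); z points along the fingers, y is the direction in which the jaws open and shut (so a half turn about z gives the same grasp; the last joint's range is limited). The gripper opens to 85 mm and grips with 20 to 120 N. Pads are 22 mm wide; open, the fingers measure 114 mm over their backs; the gripper's body (76 mm by 85 mm) begins 54 mm behind the grasp point. The pads swing forward as they close: fully open they stand 13 mm farther back than shut.
Start: joints at [-1.396, 0.477, 0.022, 1.555, -0.011, 1.109, -0.083], TCP at [188.353, 648.202, 404.708] pointing down, gripper open.
Joint ranges: [-2.96, 2.96], [-0.34, 2.1], [-1.41, 1.46], [0.24, 2.44], [-1.37, 4.51], [0.17, 1.92], [-2.96, 2.96]. Speed limits (rad/s): [2.39, 2.39, 3.14, 3.14, 3.14, 3.14, 3.14].

## Interface

Orientations are given as a unit quaternion [w, x, y, z].
In Python, from plant import ctrl gives the robot as it stands.
- The arm moves only by the tool drive_tool, never from a script. Its argument "motion" is a list of rows, each an object with "travel": the shift along the tool's x, y, z each as a share of 0.5 m, from -1 to 1, a list of three; "turn": the turn about the tool's z as a share of 360 degrees, from -1 to 1; "claw": the opening, from -1 (shut) to 1 (fully open), so that 0 is half open. In form: [{"travel": [dx, dy, dz], "turn": turn, "claw": claw}, ...]. A call has 1 to 12 rows; each row is the pose to reach, as a shift and turn from the pose commanded when the call began, along the tool's axes at that moment, turning the shorter way round; what a row does not reach only later rows make up. A row lasts 1/8 s, in which the tool goes at most 62.5 mm and 10.7 degrees, less where a joint would pass 70% of its speed; a pose out of reach is approached as far as the arm can. A call with a number of a shift or a turn outside -1 to 1 is refused whole. A call with a gripper value outside its range is refused whole. The fingers move at their own pace and stop on an object; "squeeze" is the grip in N (left out, the last holds). Time passes only in rows, so rows that repeat a pose let the fingers close. It gives the time, the measured TCP pose, the force and the opening at its end, in the units of the state.
- ctrl.get_obs(): the state, without advancing time (a new reading comes with each control period).
- ctrl.camera(name): name is "scene" or "top"; returns the picture (480x640x3 uint8, blue, green, red); there is no depth.
- ctrl.camera_model(name): a dict with "mtx" (3x3 intrinsics, pixels), "R" (3x3) and "t" (3): a world point X has camera coordinates R X + t. Camera axes: x right, y down, z forward; pixel columns grow to the right and rows downward; lengths in mm; the calibration is good to about 2 mm. A picture is of the moment at which its call begins. camera_model takes no time and is no camera call.
- ctrl.job_done(): hands the job in, once; it reports no verdict.
The state is a dict: "time": time; "q": joint angles; "dq": joint speeds; "tau": joint torques, N m; "position": TCP position; "eef_rot": TCP orientation; "wrist_force": force on the tool from outside, world axes, zero at the start; "wrist_torque": the same for the moment, N m; "opening": finger opening in mm.
Only numpy, scipy, OpenCV 4.12 (cv2) and the standard library are available. Lean on these libraries where they do the work, as an engineer would, in place of code of your own. Each camera call takes 0.05 s, during which the arm holds its last target. There are 200 camera calls.

## Task

First move the red-handled receiver pin from its white rack into the yellow-ringed opening on the meter, push it fully home and let go of it. Then lift the blue reader head out of its cradle by its white handle, carry it over the stand's horizontal rod and the beakers, and hold it level and still about 15 mm above the copper plate (not the dark one), centred, its long side along the plate's long side, never touching the plate or its base. Finish like that, with the head still in the gripper; do not touch the stand, and leave the other glassware and things undisturbed.

Things in the scene. Friction and masses are not known exactly. Their poses are not given: they have to be found in the camera images.
- pin: receiver pin, loose, about 40 g, upright in the white rack at the start: brass shaft 8 mm thick and 24 mm long, above it a red handle 22 (x) x 16 (y) x 34 mm. Origin at the bottom tip of the shaft, z up; the handle's underside (shoulder) is 24 mm above the origin, its top 58 mm. Pinch the handle across its 16 mm (y). Fully home, the shoulder rests on the face round the hole
- pin_rack: white rack block, fixed, 60 x 60 x 30 mm high, origin at the centre of its underside; the hole in the middle of its top is 26 mm deep, 2 mm wider than the pin
- meter: grey bench meter, fixed, 120 (x) x 140 (y) x 45 mm high, origin at the centre of its underside; on its top a black terminal block 50 (x) x 70 (y) x 30 mm high centred 25 mm along the meter's +x
- socket (a point): centre of the mouth of the yellow-ringed opening, in the top face of the meter's black terminal block, 75 mm above the bench; vertical round hole 9.5 mm wide, 26 mm deep; axes those of the meter, z up
- head: wireless reader head, loose, about 160 g: blue body 60 (x) x 32 (y) x 28 mm high, with a white upright handle 40 (x) x 18 (y) mm on the middle of its top, from 28 to 73 mm above the underside. Origin at the centre of the underside (the reading window), x along its long side, z up. Pinch the handle across its 18 mm (y)
- cradle: black open tray, fixed, 74 (x) x 46 (y) x 16 mm high outside, walls 4 mm, floor 4 mm thick, in which the head stands loosely at the start; origin at the centre of its underside
- copper_station: white base 90 (x) x 60 (y) x 18 mm high, fixed, with the copper plate 60 (x) x 32 (y) x 6 mm on the middle of its top; origin at the centre of its underside, x along the long side
- plate_top (a point): centre of the copper plate's top face, 24 mm above the bench; x along the plate's long side, z up
- dark_station: the same white base with a dark steel plate, fixed: not the one to read; origin at the centre of its underside
- stand: grey laboratory stand, fixed: foot 120 (x) x 180 (y) x 12 mm, origin at the centre of its underside; upright rod 12 mm thick to 242 mm; horizontal steel rod 12 mm thick, its centre line 150 mm above the bench, reaching from the upright 380 mm along the stand's -x (towards the robot) with a black sleeve 18 mm thick at that end
- beaker_tall: clear glass beaker, loose, 68 mm across, 105 mm high, below the stand's rod; origin at the centre of its underside. Leave undisturbed
- beaker_short: amber glass beaker, loose, 74 mm across, 85 mm high, below the stand's rod; origin at the centre of its underside. Leave undisturbed
- wash_bottle: white plastic bottle, loose, 60 mm across, 150 mm high; origin at the centre of its underside. Leave undisturbed
- jar: amber jar with a blue cap, loose, 48 mm across, 70 mm high; origin at the centre of its underside. Leave undisturbed
- dish: white shallow dish, loose, 84 mm across, 16 mm high; origin at the centre of its underside. Leave undisturbed
- weight: brass cylinder, loose, 36 mm across, 40 mm high; origin at the centre of its underside. Leave undisturbed

How it is judged:
By the outcome, as a careful person would: the job done as asked, in the order asked, and still so for the second after the job is handed in, while the arm keeps its last pose, push and grip.
It also fails if it takes over 72 s, if anything falls off the work surface, if the arm or the gripper's body presses on something with over 40 N, if the wrist force passes 120 N, or if a joint passes its speed limit or range.

## Working session

There is one attempt and no reset: what is moved stays moved. The work goes in short steps, Python scripts to look and compute and a tool call to move; the robot and the scene stay as the last step left them, time stands still between calls to the robot, and variables do not carry over. Pictures are saved under pics/ and viewed, about 8 in all and at most 12, crops included, and the job is handed in when it is done.

Besides the shell and the picture viewer there is one more tool, called after ">>>" as a command line: name --argument value ..., lists and objects as JSON in quotes. drive_tool: Moves the arm, as the interface text tells. Its arguments: {"type":"object","properties":{"motion":{"type":"array"},"squeeze":{"type":"number"}},"required":["motion"]}

```bash
mkdir -p pics; ls; python3 - <<'E'
from plant import ctrl
import cv2
for n in("scene","top"):
    cv2.imwrite(f"pics/{n}0.png",ctrl.camera(n)); m=ctrl.camera_model(n); print(n,m)
o=ctrl.get_obs();print(o, ctrl.hold_point_z)
E
```

```text
pics
scene {'mtx': array([[585.90794199,   0.        , 328.30818436],
       [  0.        , 585.90794199, 248.81058576],
       [  0.        ,   0.        ,   1.        ]]), 'R': array([[ 3.07321050e-04,  9.99939051e-01, -1.10362526e-02],
       [ 5.88436172e-01, -9.10412023e-03, -8.08492416e-01],
       [-8.08543614e-01, -6.24566350e-03, -5.88403106e-01]]), 't': array([  29.22849582, -281.74168427, 1863.40794357])}
top {'mtx': array([[436.62183273,   0.        , 309.98955284],
       [  0.        , 436.62183273, 242.92881474],
       [  0.        ,   0.        ,   1.        ]]), 'R': array([[-0.02538792, -0.99883861,  0.04094975],
       [-0.99646964,  0.02200617, -0.08101837],
       [ 0.08002313, -0.04286207, -0.99587105]]), 't': array([-43.9052474 , 582.60003859, 926.86655732])}
{'time': 0.1, 'q': array([-1.39608335,  0.47772775,  0.02236641,  1.55633751, -0.01146099,
        1.10931249, -0.08310699]), 'dq': array([ 0.00047542, -0.00166749, -0.00020718, -0.00108922,  0.00038973,
       -0.00060665, -0.00051028]), 'tau': array([ 3.94298477e-03, -5.97763610e+01,  1.61327206e+00, -2.81955332e+01,
        1.27439058e-02,  5.06051336e-03, -2.53040776e-05]), 'position': array([188.30376726, 647.94824392, 403.82262774]), 'eef_rot': array([-3.37876639e-05,  1.40930959e-01,  9.90019080e-01, -8.27725613e-04]), 'wrist_force': array([0.77177653, 0.3653019 , 0.37451856]), 'wrist_torque': array([0.02530627, 0.01831458, 0.02963259]), 'opening': 85.77525615165426} 154.70000000000002
```

View pics/scene0.png

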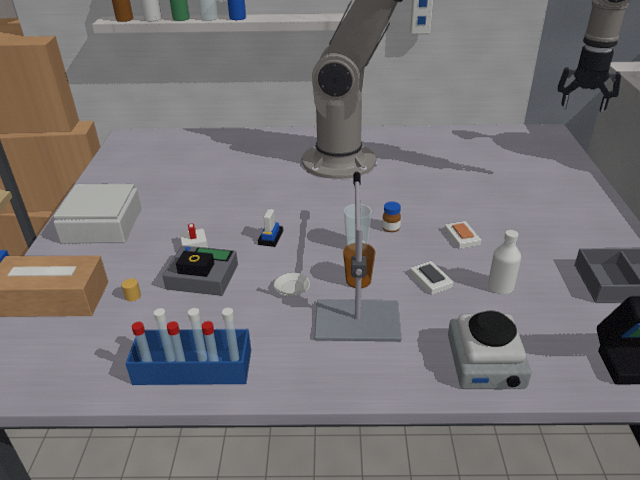

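View pics/top0.png

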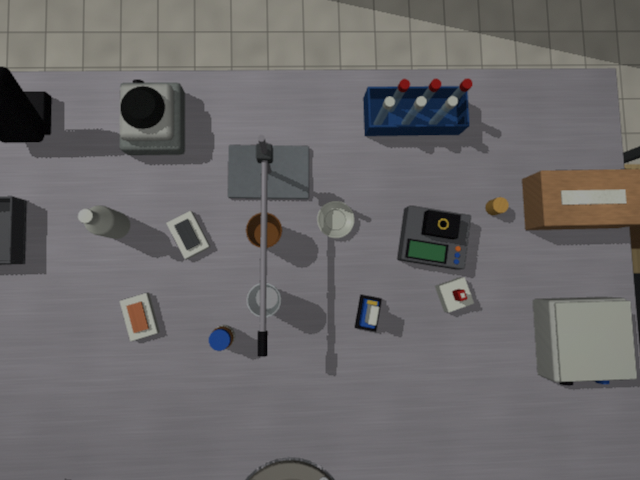

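The scene view shows the pin (192,232), meter ring (194,259), head (269,228) and copper plate (462,234). In the top view they are at (460,295), (443,225), (369,313) and (138,317), with the stand rod at column 264. Next I'll measure with masks.

```bash
cat > h.py <<'E'
import cv2,numpy as np
from plant import ctrl
M={n:ctrl.camera_model(n) for n in("scene","top")}
def ray(n,p):
    m=M[n];d=m["R"].T@np.linalg.inv(m["mtx"])@np.array([p[0],p[1],1.]);return -m["R"].T@m["t"],d
def onz(n,p,z):
    c,d=ray(n,p);return c+d*(z-c[2])/d[2]
def proj(n,X):
    m=M[n];v=m["mtx"]@(m["R"]@np.asarray(X,float)+m["t"]);return v[:2]/v[2]
def blobs(im,lo,hi,roi,mina=4):
    x0,y0,x1,y1=roi;h=cv2.cvtColor(im[y0:y1,x0:x1],cv2.COLOR_BGR2HSV);k=cv2.inRange(h,lo,hi)
    cs,_=cv2.findContours(k,cv2.RETR_EXTERNAL,cv2.CHAIN_APPROX_NONE);o=[]
    for c in cs:
        if cv2.contourArea(c)>=mina:
            r=cv2.minAreaRect(c);o.append((cv2.contourArea(c),np.array(r[0])+[x0,y0],r,cv2.boxPoints(r)+[x0,y0]))
    return sorted(o,key=lambda b:-b[0])
E
python3 - <<'E'
from h import *
np.set_printoptions(precision=1,suppress=True)
t=cv2.imread("pics/top0.png");s=cv2.imread("pics/scene0.png")
def show(l,n,im,lo,hi,roi,z,mina=4):
    for b in blobs(im,lo,hi,roi,mina)[:2]:
        w=np.array([onz(n,p,z)[:2] for p in b[3]]);e=w[[1,2]]-w[[0,1]];L=np.linalg.norm(e,axis=1);k=L.argmax()
        print(l,n,b[0],b[1],"world",onz(n,b[1],z)[:2],"size",L,"long ang deg",np.degrees(np.arctan2(e[k,1],e[k,0]))%180)
red=((0,120,60),(8,255,255))
show("pin","top",t,*red,(440,275,480,315),64); show("pin","scene",s,*red,(180,215,205,245),50)
yel=((20,100,80),(35,255,255))
show("ring","top",t,*yel,(425,210,465,240),75);show("ring","scene",s,*yel,(180,245,215,275),75)
wh=((0,0,150),(180,70,255))
show("hhandle","top",t,*wh,(355,292,385,335),77)
show("rack","top",t,*wh,(435,272,480,318),30)
show("basecu","top",t,*wh,(115,285,165,345),18)
show("copper","top",t,(3,120,60),(20,255,255),(115,285,165,345),24)
show("copper","scene",s,(3,120,60),(20,255,255),(440,215,490,255),24)
show("cradle","top",t,(0,0,0),(180,255,45),(350,290,390,340),16)
show("meter-green","top",t,(50,100,20),(80,255,255),(395,235,460,270),45)
a=[cv2.resize(t[y-32:y+33,x-40:x+40],None,fx=5,fy=5,interpolation=cv2.INTER_CUBIC) for x,y in((450,225),(460,290),(369,313),(138,317))]
a=[x[:300] for x in a]
cv2.imwrite("pics/c1.png",np.vstack([np.hstack(a[:2]),np.hstack(a[2:])]))
E
```

```text
pin top 66.0 [459.5 294.9] world [ 462.1 -366.9] size [23.7 23.6] long ang deg 106.43141474360596
pin scene 49.5 [191.7 231.2] world [ 467.4 -368.9] size [13.8 62.8] long ang deg 15.55215171197388
ring top 89.5 [443.  223.5] world [ 612.  -335.7] size [21.3 23.2] long ang deg 177.05536745710793
ring scene 50.5 [194. 258.] world [ 612.1 -332.7] size [22.9 23. ] long ang deg 10.114746300692106
hhandle top 97.0 [373.1 315.1] world [ 426.4 -180.8] size [35.5 13.8] long ang deg 167.4475064061993
rack top 388.5 [456.1 294.4] world [ 461.7 -372.8] size [57.5 57.7] long ang deg 17.054392798870452
basecu top 1034.0 [137.8 316.6] world [432.6 313.1] size [56.4 86.9] long ang deg 15.530924748909541
copper top 368.0 [137.3 316.8] world [432.6 311.9] size [31.  57.4] long ang deg 15.585432217316793
copper scene 146.0 [462.5 230.5] world [437.3 313. ] size [39.4 75.9] long ang deg 15.228600063381403
cradle top 131.0 [367.8 312.9] world [ 426.2 -180.5] size [72.1 46.8] long ang deg 168.04016125889132
meter-green top 566.5 [426.6 250.8] world [ 557.1 -307.6] size [36.1 80.9] long ang deg 79.6874759728228
```

View pics/c1.png

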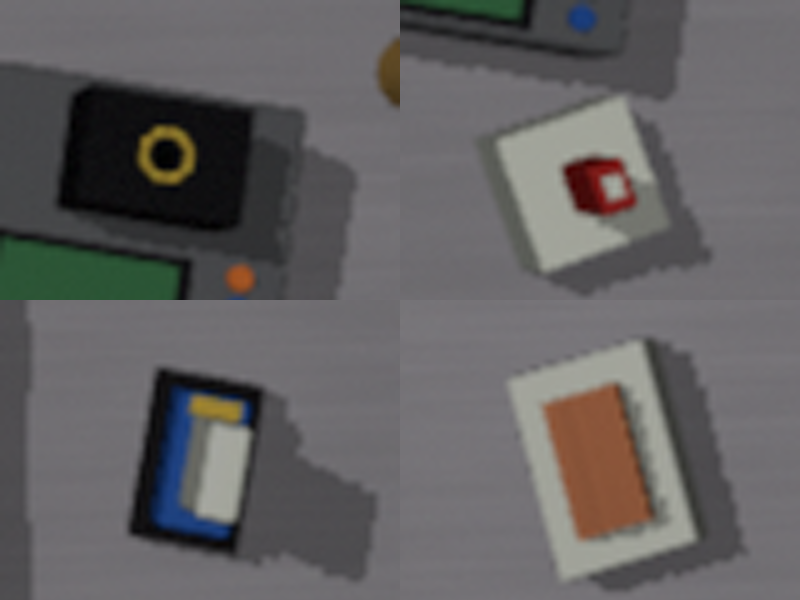

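```bash
cat >> h.py <<'E'
from scipy.spatial.transform import Rotation as Ro
HZ=154.7
def go(xyz,jaw=None):
    "world grasp point, jaw direction (deg, world, mod 180; None keeps) -> travel/turn"
    o=ctrl.get_obs();q=o["eef_rot"];R=Ro.from_quat([q[1],q[2],q[3],q[0]]).as_matrix()
    d=R.T@(np.array(xyz,float)-(o["position"]+R[:,2]*HZ))
    y=np.degrees(np.arctan2(R[1,1],R[0,1]));t=0
    if jaw is not None: t=-(((jaw-y)+180)%360-180)
    print("grasp now",(o["position"]+R[:,2]*HZ).round(1),"jaw",round(y,2),"travel",(d/500).round(4),"turn",round(t/360,4),"dist",round(np.linalg.norm(d)),"tilt",np.degrees(np.arccos(-R[2,2])).round(2))
E
python3 - <<'E'
from h import *
np.set_printoptions(precision=1,suppress=True)
t=cv2.imread("pics/top0.png")
for b in blobs(t,(0,0,130),(180,90,255),(457,288,470,303),1)[:3]: print(b[0],b[1],onz("top",b[1],64))
print("label crop",onz("top",(463.2,295.4),64), "cam",-M["top"]["R"].T@M["top"]["t"])
print("upright",onz("top",(264,146),242),"rodend",onz("top",(262.5,356),150))
k=t[285:305,452:472];print(k[...,2]);print(k[...,1])
for p in ((500,0,245),): go(p,0)
go((520,120,245),-16);go((462,-367,150),-73)
E
```

```text
35.0 [463.  292.5] [ 466.8 -374.8   64. ]
1.5 [458.  301.5] [ 448.3 -363.1   64. ]
label crop [ 460.7 -374.9   64. ] cam [505.3 -16.9 972. ]
upright [731.1  25.8 242. ] rodend [364.2  40.6 150. ]
[[161 161 161 161 161 161 161 161 161 161 161 160 160 160 160 135  93  81
   81  81]
 [160 161 161 160 161 160 160 161 161 161 161 161 161 161 160 141 102  80
   80  80]
 [161 160 161 161 160 162 161 161 162 161 161 161 161 160 160 153 117  79
   79  79]
 [161 161 162 161 161 154 147 147 154 160 162 161 161 161 160 160 136  94
   80  80]
 [161 161 148 135 127 111 103 103 112 119 126 138 153 161 160 161 147 109
   80  80]
 [149 128 105  89  78  64  65  75  92 102 108 122 128 146 160 161 157 121
   79  80]
 [123  81  71  71  71  89 102 108 118 122 122 122 116 139 161 160 160 136
   93  80]
 [118  70  71  74  73  98 120 125 124 121 126 133 124 142 161 161 160 152
  118  80]
 [133  83  69  69  69  82 110 122 134 145 148 152 138 125 133 149 161 161
  135  93]
 [139  93  68  69  69  70 101 122 132 153 160 161 146 114 108 127 138 137
  130 102]
 [152 112  68  68  69  68  94 118 130 149 160 161 148 
[... 2079 characters left out ...]
63 151 118  95  75  46  38  32  45  51  74  95  97 107 117 117 117
  118 116]
 [163 163 164 155 147 140 132 114  94  96  98 108 116 116 117 116 118 116
  116 117]
 [164 163 163 163 163 163 163 142 117 117 117 117 118 116 117 117 116 116
  118 117]
 [164 164 164 163 163 164 163 154 145 145 132 116 118 117 116 117 115 117
  116 114]
 [164 164 164 163 164 163 163 164 163 164 154 146 131 117 117 117 116 112
  101  95]]
grasp now [188.3 647.7 249.1] jaw 73.8 travel [-1.  -1.1  0. ] turn 0.205 dist 719 tilt 0.09
grasp now [188.3 647.7 249.1] jaw 73.8 travel [-0.9 -0.8  0. ] turn 0.2494 dist 623 tilt 0.09
grasp now [188.3 647.7 249.1] jaw 73.8 travel [-1.1 -1.8  0.2] turn 0.4078 dist 1056 tilt 0.09
```

The handle's top face spans about (457..466, 290..300). That puts its centre near (461.5, -372) with its long side at about 16°, which agrees with the rack centre.

>>> drive_tool --motion '[{"travel": [-0.93, -0.83, 0], "turn": 0.25, "claw": 1}, {"travel": [-0.93, -0.83, 0], "turn": 0.25, "claw": 1}, {"travel": [-0.93, -0.83, 0], "turn": 0.25, "claw": 1}, {"travel": [-0.93, -0.83, 0], "turn": 0.25, "claw": 1}, {"travel": [-0.93, -0.83, 0], "turn": 0.25, "claw": 1}, {"travel": [-0.93, -0.83, 0], "turn": 0.25, "claw": 1}, {"travel": [-0.93, -0.83, 0], "turn": 0.25, "claw": 1}, {"travel": [-0.93, -0.83, 0], "turn": 0.25, "claw": 1}, {"travel": [-0.93, -0.83, 0], "turn": 0.25, "claw": 1}, {"travel": [-0.93, -0.83, 0], "turn": 0.25, "claw": 1}, {"travel": [-0.93, -0.83, 0], "turn": 0.25, "claw": 1}, {"travel": [-0.93, -0.83, 0], "turn": 0.25, "claw": 1}]'

```text
time: 1.6
position: [518.8, 120.3, 404.3]
eef_rot: [-0.0, 0.8, 0.6, -0.0]
wrist_force: [-0.7, 0.5, -0.9]
opening: 85.4
```

```bash
python3 - <<'E'
from h import *
np.set_printoptions(precision=4,suppress=True)
go((461.5,-372,200),-74);print(ctrl.get_obs()["q"])
E
```

```text
grasp now [518.6 120.3 249.6] jaw -16.22 travel [-0.9772  0.1654  0.0992] turn 0.1605 dist 498 tilt 0.06
[-0.8093  0.2647  0.5595  1.925  -0.1664  0.9981 -0.4577]
```

>>> drive_tool --motion '[{"travel": [-0.977, 0.165, 0.05], "turn": 0.16, "claw": 1}, {"travel": [-0.977, 0.165, 0.05], "turn": 0.16, "claw": 1}, {"travel": [-0.977, 0.165, 0.05], "turn": 0.16, "claw": 1}, {"travel": [-0.977, 0.165, 0.05], "turn": 0.16, "claw": 1}, {"travel": [-0.977, 0.165, 0.05], "turn": 0.16, "claw": 1}, {"travel": [-0.977, 0.165, 0.05], "turn": 0.16, "claw": 1}, {"travel": [-0.977, 0.165, 0.1], "turn": 0.16, "claw": 1}, {"travel": [-0.977, 0.165, 0.1], "turn": 0.16, "claw": 0.2}, {"travel": [-0.977, 0.165, 0.1], "turn": 0.16, "claw": 0.2}, {"travel": [-0.977, 0.165, 0.1], "turn": 0.16, "claw": 0.2}]'

```text
time: 2.85
position: [462.9, -370.6, 354.0]
eef_rot: [-0.001, 0.99, 0.142, -0.0]
wrist_force: [-0.3, 1.1, 0.3]
opening: 51.4
```

```bash
python3 - <<'E'
from h import *
np.set_printoptions(precision=4,suppress=True)
go((461.5,-372,51),-74);print(ctrl.get_obs()["q"],ctrl.get_obs()["opening"])
cv2.imwrite("pics/s1.png",ctrl.camera("scene"));cv2.imwrite("pics/t1.png",ctrl.camera("top"))
E
```

```text
grasp now [ 462.8 -370.4  199.3] jaw -73.69 travel [-0.0035  0.003   0.2967] turn 0.0009 dist 148 tilt 0.11
[-0.023   0.5054  0.8092  1.8465 -0.4373  0.9785 -0.3108] 51.39395213621379
```

>>> drive_tool --motion '[{"travel": [-0.003, 0.003, 0.1], "turn": 0, "claw": 0.2}, {"travel": [-0.003, 0.003, 0.2], "turn": 0, "claw": 0.2}, {"travel": [-0.003, 0.003, 0.26], "turn": 0, "claw": 0.2}, {"travel": [-0.003, 0.003, 0.294], "turn": 0, "claw": 0.2}, {"travel": [-0.003, 0.003, 0.294], "turn": 0, "claw": 0.2}, {"travel": [-0.003, 0.003, 0.294], "turn": 0, "claw": -1}, {"travel": [-0.003, 0.003, 0.294], "turn": 0, "claw": -1}, {"travel": [-0.003, 0.003, 0.294], "turn": 0, "claw": -1}, {"travel": [-0.003, 0.003, 0.294], "turn": 0, "claw": -1}, {"travel": [-0.003, 0.003, 0.294], "turn": 0, "claw": -1}, {"travel": [-0.003, 0.003, 0.294], "turn": 0, "claw": -1}, {"travel": [-0.003, 0.003, 0.294], "turn": 0, "claw": -1}]' --squeeze 40

```text
time: 4.45
position: [461.4, -374.3, 209.0]
eef_rot: [0.0, 0.99, 0.141, 0.001]
wrist_force: [-0.3, 1.2, 6.4]
opening: 15.1
```

```bash
python3 - <<'E'
from h import *
np.set_printoptions(precision=4,suppress=True)
go((461.5,-372,172),-74);o=ctrl.get_obs();print(o["wrist_force"],o["opening"])
E
```

```text
grasp now [ 461.7 -374.3   54.3] jaw -73.81 travel [ 0.0014 -0.0044 -0.2353] turn 0.0005 dist 118 tilt 0.12
[-0.3108  1.2174  6.4325] 15.060190809690972
```

>>> drive_tool --motion '[{"travel": [0, 0, -0.02], "turn": 0, "claw": -1}, {"travel": [0, 0, -0.05], "turn": 0, "claw": -1}, {"travel": [0, 0, -0.1], "turn": 0, "claw": -1}, {"travel": [0, 0, -0.18], "turn": 0, "claw": -1}, {"travel": [0, 0, -0.235], "turn": 0, "claw": -1}, {"travel": [0, 0, -0.235], "turn": 0, "claw": -1}, {"travel": [0, 0, -0.235], "turn": 0, "claw": -1}]'

```text
time: 5.32
position: [460.8, -373.7, 324.9]
eef_rot: [-0.0, 0.99, 0.141, -0.0]
wrist_force: [-0.5, 0.7, -0.9]
opening: 15.6
```

```bash
python3 - <<'E'
from h import *
np.set_printoptions(precision=4,suppress=True)
go((612,-335,130));o=ctrl.get_obs();print(o["wrist_force"],o["opening"])
E
```

```text
grasp now [ 460.7 -373.6  170.2] jaw -73.79 travel [0.312  0.0104 0.0805] turn 0.0 dist 161 tilt 0.03
[-0.5313  0.6555 -0.9471] 15.64615185982554
```

>>> drive_tool --motion '[{"travel": [0.1, 0, 0], "turn": 0, "claw": -1}, {"travel": [0.22, 0.01, 0], "turn": 0, "claw": -1}, {"travel": [0.312, 0.01, 0.05], "turn": 0, "claw": -1}, {"travel": [0.312, 0.01, 0.08], "turn": 0, "claw": -1}, {"travel": [0.312, 0.01, 0.08], "turn": 0, "claw": -1}, {"travel": [0.312, 0.01, 0.08], "turn": 0, "claw": -1}, {"travel": [0.312, 0.01, 0.08], "turn": 0, "claw": -1}]'

```text
time: 6.2
position: [611.3, -336.4, 286.3]
eef_rot: [0.0, 0.99, 0.14, 0.0]
wrist_force: [-0.7, 0.7, -0.6]
opening: 15.5
```

```bash
python3 - <<'E'
from h import *
np.set_printoptions(precision=4,suppress=True)
go((612,-335,100));o=ctrl.get_obs();print(o["wrist_force"],o["opening"])
s=ctrl.camera("scene");t=ctrl.camera("top");cv2.imwrite("pics/s2.png",s);cv2.imwrite("pics/t2.png",t)
print(proj("scene",(612,-335,75)),proj("top",(612,-335,75)))
a=cv2.resize(s[220:280,175:215],None,fx=10,fy=10,interpolation=cv2.INTER_CUBIC);b=cv2.resize(t[195:255,423:463],None,fx=10,fy=10,interpolation=cv2.INTER_CUBIC)
cv2.imwrite("pics/c2.png",np.hstack([a,b]))
E
```

```text
grasp now [ 611.4 -336.5  131.6] jaw -73.92 travel [ 0.0018 -0.0027  0.0632] turn 0.0 dist 32 tilt 0.07
[-0.7347  0.6772 -0.6425] 15.470004341970323
[192.9813 257.995 ] [442.6867 223.5241]
```

View pics/c2.png

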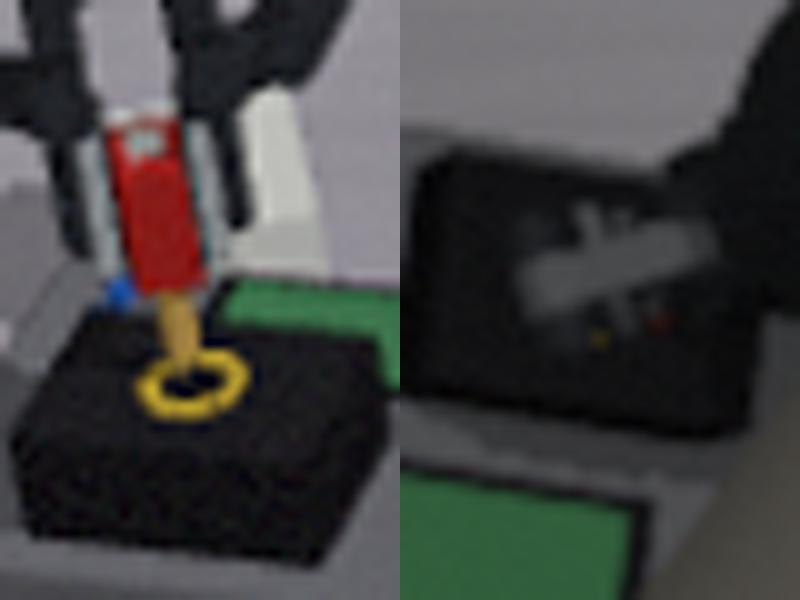

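```bash
python3 - <<'E'
from h import *
np.set_printoptions(precision=1,suppress=True)
for z in (83.6,107.6,141.6): print(z,proj("scene",(611.4,-336.5,z)))
# ring edges in scene image now and before
for f in("s0","s2"):
    s=cv2.imread("pics/scene0.png" if f=="s0" else "pics/s2.png")
    for b in blobs(s,(22,130,90),(35,255,255),(180,245,215,275),8)[:2]:print(f,b[0],b[1],b[2][1])
h=cv2.cvtColor(cv2.imread("pics/s2.png"),cv2.COLOR_BGR2HSV)
k=cv2.inRange(h,(0,150,90),(6,255,255))
for r in range(230,251):
    c=np.flatnonzero(k[r,180:205]); print(r,c.mean()+180 if len(c) else None,len(c),end="; ")
g=cv2.imread("pics/s2.png").astype(int);print()
for r in range(249,263):print(r,g[r,186:202,2]-g[r,186:202,0])
E
```

```text
83.6 [191.8 254.8]
107.6 [190.2 246.2]
141.6 [187.9 233.6]
s0 47.5 [194. 258.] (6.0, 10.0)
s2 45.5 [194. 258.] (6.0, 10.0)
230 None 0; 231 None 0; 232 192.0 1; 233 189.0 2; 234 189.0 2; 235 188.5 2; 236 189.16666666666666 6; 237 189.0 7; 238 189.2 5; 239 190.0 7; 240 190.0 7; 241 190.0 6; 242 190.5 6; 243 191.0 7; 244 191.0 7; 245 191.0 7; 246 191.0 7; 247 191.5 6; 248 191.0 5; 249 None 0; 250 None 0; 
249 [-117 -122  -56   56   55   86   86   62   24   -8   -6   -3  -13  -19
  -17  -16]
250 [-71 -78 -27   0   9  78  88  83  29 -11  -4  -8 -18 -18 -16 -15]
251 [-20 -29  -2  -6  15  79  90  93  54 -11  -6 -10 -14 -15 -14 -18]
252 [  2   1   0  -3  18  67  91  95  86 -11  -4  -5  -5  -8  -9 -10]
253 [ 2 -3 -5 -2 12 53 89 94 92  2 -7 -3 -4 -2 -3 -2]
254 [ -2   1  -5  -5  -2  48  86  96  89   2 -15  -8  -9  -4  -7  -2]
255 [ -1   0  -4  -5  -9  29  84 103 103 123 130 124  58 -13  -6  -3]
256 [ -4  -4  -9  10  57  91  82  83  55  87  98 116 129  63  -6  -1]
257 [ -4  -7   2  54 100  77  38  29 -18 -10   9  66 127 101 -10  -7]
258 [ -3  -5  39 117 130  10 -15  -9  -8  -7  -1  68 134  72  -7  -6]
259 [ -1  -8  28 107 140  57  22 -14  17  70  87 131 102   9  -8  -2]
260 [ -3  -4   0  57 119 130 127 133 134 125  85  92  35 -10  -4  -2]
261 [-6 -4 -8  7 50 86 86 96 96 76 36  1 -9 -4  0  1]
262 [ -2  -3  -4  -5 -11 -10  -6   4   1 -12  -8  -5  -5  -7  -4  -3]
```

Scene crop: ring centre is at (193.9, 258.2). The pin tip is about (193, 256.5), almost over the hole. The scene camera sits about 1.2 px off in column, and correcting for that puts the ring at y ≈ -335.7, matching the top view. I'll shift slightly and probe down.

>>> drive_tool --motion '[{"travel": [0.0016, -0.0012, 0], "turn": 0, "claw": -1}, {"travel": [0.0016, -0.0012, 0.01], "turn": 0, "claw": -1}, {"travel": [0.0016, -0.0012, 0.016], "turn": 0, "claw": -1}, {"travel": [0.0016, -0.0012, 0.022], "turn": 0, "claw": -1}, {"travel": [0.0016, -0.0012, 0.028], "turn": 0, "claw": -1}, {"travel": [0.0016, -0.0012, 0.028], "turn": 0, "claw": -1}, {"travel": [0.0016, -0.0012, 0.028], "turn": 0, "claw": -1}]'

```text
time: 7.18
position: [612.4, -334.8, 271.0]
eef_rot: [0.0, 0.99, 0.141, -0.0]
wrist_force: [-1.8, -1.1, -1.8]
opening: 15.2
```

```bash
cat > st.py <<'E'
from h import *
np.set_printoptions(precision=4,suppress=True)
go((612,-335.7,100));o=ctrl.get_obs();print(o["wrist_force"],o["wrist_torque"],o["opening"],o["time"])
E
python3 st.py
```

```text
grasp now [ 612.3 -334.8  116.3] jaw -73.82 travel [-0.0011  0.0015  0.0326] turn 0.0 dist 16 tilt 0.04
[-1.7671 -1.1456 -1.798 ] [-0.4613  0.3518 -0.001 ] 15.167025589477175 7.175
```

>>> drive_tool --motion '[{"travel": [-0.001, 0.001, 0.004], "turn": 0, "claw": -1}, {"travel": [-0.001, 0.001, 0.01], "turn": 0, "claw": -1}, {"travel": [-0.001, 0.001, 0.016], "turn": 0, "claw": -1}, {"travel": [-0.001, 0.001, 0.022], "turn": 0, "claw": -1}, {"travel": [-0.001, 0.001, 0.028], "turn": 0, "claw": -1}, {"travel": [-0.001, 0.001, 0.034], "turn": 0, "claw": -1}, {"travel": [-0.001, 0.001, 0.038], "turn": 0, "claw": -1}, {"travel": [-0.001, 0.001, 0.038], "turn": 0, "claw": -1}]'

```text
time: 8.18
position: [612.3, -335.4, 254.1]
eef_rot: [-0.0, 0.99, 0.141, 0.0]
wrist_force: [-6.4, 3.3, 13.1]
opening: 15.5
```

```bash
python3 st.py
```

```text
grasp now [ 612.4 -335.2   99.4] jaw -73.81 travel [-0.0011  0.0007 -0.0013] turn 0.0 dist 1 tilt 0.07
[-6.3674  3.279  13.1411] [ 0.6209  1.2271 -0.0235] 15.491927802343252 8.175
```

>>> drive_tool --motion '[{"travel": [-0.002, 0, 0.002], "turn": 0, "claw": -1}, {"travel": [-0.002, 0, 0.006], "turn": 0, "claw": -1}, {"travel": [-0.002, 0, 0.01], "turn": 0, "claw": -1}, {"travel": [-0.002, 0, 0.01], "turn": 0, "claw": -1}]'

```text
time: 8.68
position: [611.9, -335.8, 253.8]
eef_rot: [-0.001, 0.99, 0.141, 0.002]
wrist_force: [-13.3, 11.5, 44.2]
opening: 15.2
```

```bash
python3 st.py; python3 - <<'E'
from h import *
s=ctrl.camera("scene");cv2.imwrite("pics/s3.png",s)
cv2.imwrite("pics/c3.png",cv2.resize(s[220:280,170:220],None,fx=10,fy=10,interpolation=cv2.INTER_CUBIC))
E
```

```text
grasp now [ 612.5 -335.4   99.1] jaw -73.8 travel [-0.0012  0.0004 -0.0018] turn 0.0 dist 1 tilt 0.29
[-13.3429  11.471   44.1823] [ 2.7109  3.11   -0.0434] 15.166994836336848 8.675
```

View pics/c3.png

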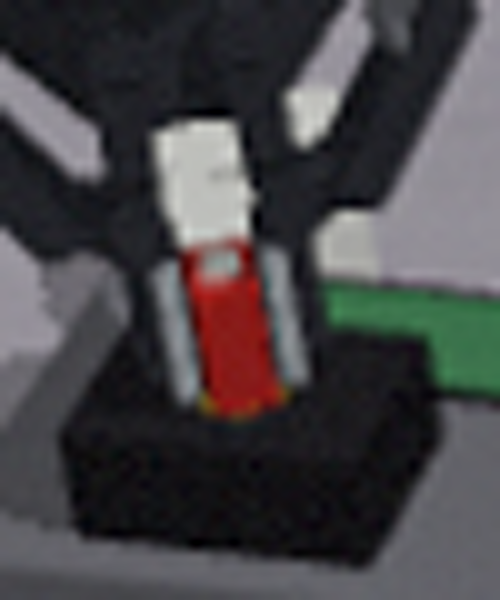

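The red handle's foot (about (194.5, 261)) now sits on the ring. It stopped hard at 44 N, so the pin is home. Next: relax, release, lift, and check.

>>> drive_tool --motion '[{"travel": [0.001, 0, -0.008], "turn": 0, "claw": -1}, {"travel": [0.001, 0, -0.014], "turn": 0, "claw": -1}, {"travel": [0.001, 0, -0.014], "turn": 0, "claw": 0.2}, {"travel": [0.001, 0, -0.014], "turn": 0, "claw": 0.2}, {"travel": [0.001, 0, -0.014], "turn": 0, "claw": 0.2}, {"travel": [0.001, 0, -0.014], "turn": 0, "claw": 0.2}, {"travel": [0.001, 0, -0.05], "turn": 0, "claw": 0.2}, {"travel": [0.001, 0, -0.12], "turn": 0, "claw": 0.2}, {"travel": [0.001, 0, -0.23], "turn": 0, "claw": 0.2}, {"travel": [0.001, 0, -0.25], "turn": 0, "claw": 0.2}, {"travel": [0.001, 0, -0.25], "turn": 0, "claw": 0.2}]'

```text
time: 10.1
position: [611.9, -335.5, 373.7]
eef_rot: [0.0, 0.99, 0.141, 0.001]
wrist_force: [-0.0, 0.1, -0.9]
opening: 50.9
```

```bash
python3 - <<'E'
from h import *
np.set_printoptions(precision=4,suppress=True)
s=ctrl.camera("scene");t=ctrl.camera("top");cv2.imwrite("pics/s4.png",s);cv2.imwrite("pics/t4.png",t)
for b in blobs(s,(0,150,70),(8,255,255),(180,215,215,275),4)[:2]:print(b[0],b[1],b[3])
for f in("pics/s3.png","pics/s4.png"):
    k=cv2.inRange(cv2.cvtColor(cv2.imread(f)[230:275,180:210],cv2.COLOR_BGR2HSV),(0,150,70),(8,255,255));y,x=np.nonzero(k);print(y.min()+230,y.max()+230,x.mean()+180)
go((426.4,-180.7,220),78);o=ctrl.get_obs();print(o["q"],o["opening"])
go((426.4,-180.7,220),-102)
print("scale",proj("scene",(612,-336,75)),proj("scene",(620,-336,75)),proj("scene",(620,-336,109)))
E
```

```text
67.5 [192.7079 252.5792] [[188.2574 244.5743]
 [195.4851 243.8515]
 [197.1584 260.5842]
 [189.9307 261.3069]]
245 261 192.77
244 261 192.86666666666667
grasp now [ 611.5 -334.6  216.5] jaw -73.79 travel [-0.2695 -0.399  -0.0061] turn -0.4216 dist 241 tilt 0.1
[-0.0825  0.6588  0.7765  1.5649 -0.4955  1.1258 -0.4806] 51.37196342416095
grasp now [ 611.5 -334.6  216.5] jaw -73.79 travel [-0.2695 -0.399  -0.0061] turn 0.0784 dist 241 tilt 0.1
scale [192.5402 257.999 ] [191.8761 260.1334] [189.6075 247.9192]
```

>>> drive_tool --motion '[{"travel": [-0.27, -0.4, 0], "turn": 0.078, "claw": 0.2}, {"travel": [-0.27, -0.4, 0], "turn": 0.078, "claw": 0.2}, {"travel": [-0.27, -0.4, 0], "turn": 0.078, "claw": 0.2}, {"travel": [-0.27, -0.4, 0], "turn": 0.078, "claw": 0.2}, {"travel": [-0.27, -0.4, 0.05], "turn": 0.078, "claw": 0.2}, {"travel": [-0.27, -0.4, 0.1], "turn": 0.078, "claw": 0.2}, {"travel": [-0.27, -0.4, 0.1], "turn": 0.078, "claw": 0.2}, {"travel": [-0.27, -0.4, 0.1], "turn": 0.078, "claw": 0.2}]'

```text
time: 11.2
position: [426.4, -181.3, 322.4]
eef_rot: [0.0, 0.995, -0.104, -0.0]
wrist_force: [0.1, -0.1, -0.1]
opening: 50.9
```

```bash
python3 - <<'E'
from h import *
np.set_printoptions(precision=4,suppress=True)
go((426.4,-180.7,59),-102);print(ctrl.get_obs()["q"])
s=cv2.imread("pics/s4.png")
for b in blobs(s,(0,0,120),(180,60,255),(258,205,282,242),8)[:2]:print(b[0],b[1],b[3])
print([proj("scene",(426.4,-180.7,z)) for z in(32,55,77)])
E
```

```text
grasp now [ 426.3 -181.4  167.7] jaw -101.93 travel [-0.     -0.0016  0.2173] turn 0.0002 dist 109 tilt 0.06
[-0.5612  0.385   1.0272  2.1717 -0.4552  0.8174 -1.024 ]
495.5 [269.5 218. ] [[258. 205.]
 [281. 205.]
 [281. 231.]
 [258. 231.]]
[array([269.0974, 227.3177]), array([268.4587, 219.7973]), array([267.8368, 212.4746])]
```

>>> drive_tool --motion '[{"travel": [0, -0.001, 0.1], "turn": 0, "claw": 0.2}, {"travel": [0, -0.001, 0.17], "turn": 0, "claw": 0.2}, {"travel": [0, -0.001, 0.2], "turn": 0, "claw": 0.2}, {"travel": [0, -0.001, 0.216], "turn": 0, "claw": 0.2}, {"travel": [0, -0.001, 0.216], "turn": 0, "claw": 0.2}, {"travel": [0, -0.001, 0.216], "turn": 0, "claw": -1}, {"travel": [0, -0.001, 0.216], "turn": 0, "claw": -1}, {"travel": [0, -0.001, 0.216], "turn": 0, "claw": -1}, {"travel": [0, -0.001, 0.216], "turn": 0, "claw": -1}, {"travel": [0, -0.001, 0.216], "turn": 0, "claw": -1}, {"travel": [0, -0.001, 0.216], "turn": 0, "claw": -1}]' --squeeze 60

```text
time: 12.58
position: [426.8, -180.4, 214.5]
eef_rot: [-0.0, 0.995, -0.104, 0.0]
wrist_force: [-0.8, 0.9, 6.0]
opening: 17.3
```

```bash
python3 st.py
```

```text
grasp now [ 426.8 -180.3   59.8] jaw -101.88 travel [ 0.4264  0.2278 -0.0804] turn 0.0 dist 245 tilt 0.04
[-0.7832  0.8592  5.9815] [ 0.2692  0.1362 -0.0625] 17.320408255872767 12.575
```

>>> drive_tool --motion '[{"travel": [0, 0, -0.02], "turn": 0, "claw": -1}, {"travel": [0, 0, -0.06], "turn": 0, "claw": -1}, {"travel": [0, 0, -0.12], "turn": 0, "claw": -1}, {"travel": [0, 0, -0.2], "turn": 0, "claw": -1}, {"travel": [0, 0, -0.28], "turn": 0, "claw": -1}, {"travel": [0, 0, -0.36], "turn": 0, "claw": -1}, {"travel": [0, 0, -0.4], "turn": 0, "claw": -1}, {"travel": [0, 0, -0.4], "turn": 0, "claw": -1}, {"travel": [0, 0, -0.4], "turn": 0, "claw": -1}]'

```text
time: 13.7
position: [426.2, -180.0, 413.4]
eef_rot: [-0.0, 0.995, -0.103, -0.001]
wrist_force: [0.6, -0.2, -2.0]
opening: 17.2
```

```bash
python3 - <<'E'
from h import *
np.set_printoptions(precision=4,suppress=True)
o=ctrl.get_obs();print(o["q"],o["opening"],o["wrist_force"])
go((520,0,260),-74.5);go((432.6,312.3,260),-74.5);go((432.6,312.3,260),105.5)
cv2.imwrite("pics/s5.png",ctrl.camera("scene"))
E
```

```text
[-0.7918  0.2199  1.234   2.082  -0.247   1.0014 -1.2078] 17.242219318566196 [ 0.5691 -0.1971 -1.9934]
grasp now [ 426.  -179.9  258.7] jaw -101.86 travel [ 0.1101 -0.3908 -0.0026] turn -0.076 dist 203 tilt 0.08
grasp now [ 426.  -179.9  258.7] jaw -101.86 travel [-0.1894 -0.9661 -0.002 ] turn -0.076 dist 492 tilt 0.08
grasp now [ 426.  -179.9  258.7] jaw -101.86 travel [-0.1894 -0.9661 -0.002 ] turn 0.424 dist 492 tilt 0.08
```

View pics/s5.png

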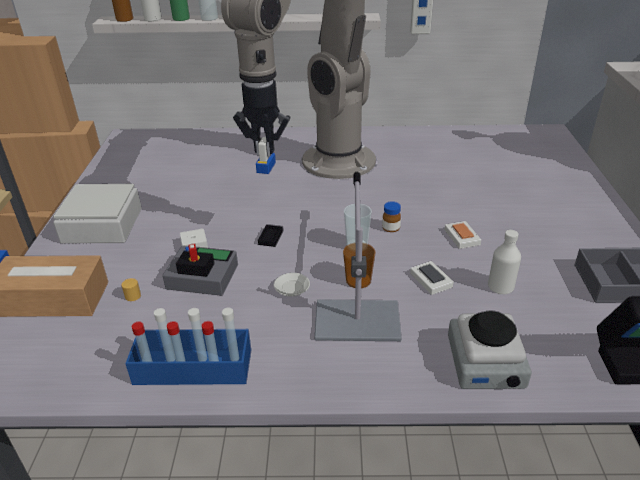

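The scene view shows the head (265,160) lifted level, the pin upright in the socket (193,253), and the cradle empty. Next I'll carry it over the rod, with the head's underside at about 203 mm and the rod top at 159 mm.

>>> drive_tool --motion '[{"travel": [0.01, -0.05, 0], "turn": -0.01, "claw": -1}, {"travel": [0.03, -0.11, 0], "turn": -0.02, "claw": -1}, {"travel": [0.05, -0.18, 0], "turn": -0.03, "claw": -1}, {"travel": [0.07, -0.25, 0], "turn": -0.04, "claw": -1}, {"travel": [0.09, -0.32, 0], "turn": -0.055, "claw": -1}, {"travel": [0.105, -0.37, 0], "turn": -0.07, "claw": -1}, {"travel": [0.11, -0.39, 0], "turn": -0.076, "claw": -1}, {"travel": [0.11, -0.39, 0], "turn": -0.076, "claw": -1}]'

```text
time: 14.75
position: [520.8, -0.0, 413.8]
eef_rot: [0.0, 0.991, 0.135, -0.0]
wrist_force: [0.6, -1.2, -1.9]
opening: 17.5
```

```bash
python3 - <<'E'
from h import *
np.set_printoptions(precision=4,suppress=True)
o=ctrl.get_obs();print(o["q"],o["opening"],o["wrist_force"])
go((432.6,312.3,260),-74.5)
E
```

```text
[-0.9263  0.3186  1.0011  1.9557 -0.3113  1.0325 -1.0848] 17.471147059407905 [ 0.6393 -1.2375 -1.9186]
grasp now [520.7  -0.2 259.1] jaw -74.46 travel [-0.0023 -0.6493 -0.0021] turn 0.0001 dist 325 tilt 0.06
```

>>> drive_tool --motion '[{"travel": [0, -0.04, 0], "turn": 0, "claw": -1}, {"travel": [0, -0.11, 0], "turn": 0, "claw": -1}, {"travel": [0, -0.19, 0], "turn": 0, "claw": -1}, {"travel": [0, -0.27, 0], "turn": 0, "claw": -1}, {"travel": [0, -0.35, 0], "turn": 0, "claw": -1}, {"travel": [0, -0.43, 0], "turn": 0, "claw": -1}, {"travel": [0, -0.51, 0], "turn": 0, "claw": -1}, {"travel": [0, -0.58, 0], "turn": 0, "claw": -1}, {"travel": [0, -0.63, 0], "turn": 0, "claw": -1}, {"travel": [-0.002, -0.649, 0], "turn": 0, "claw": -1}, {"travel": [-0.002, -0.649, 0], "turn": 0, "claw": -1}, {"travel": [-0.002, -0.649, 0], "turn": 0, "claw": -1}]'

```text
time: 16.25
position: [433.6, 310.0, 414.3]
eef_rot: [0.0, 0.991, 0.133, 0.0]
wrist_force: [0.2, -0.2, -1.3]
opening: 17.3
```

```bash
python3 - <<'E'
from h import *
np.set_printoptions(precision=4,suppress=True)
o=ctrl.get_obs();print(o["q"],o["opening"],o["wrist_force"])
go((432.6,312.3,115),-74.5)
E
```

```text
[-1.4973  0.3323  0.9526  1.9275 -0.3133  1.0389 -1.7118] 17.283244445962662 [ 0.2441 -0.2072 -1.3203]
grasp now [433.7 309.9 259.6] jaw -74.67 travel [-0.0008 -0.0052  0.2891] turn -0.0005 dist 145 tilt 0.02
```

>>> drive_tool --motion '[{"travel": [-0.001, -0.005, 0.06], "turn": 0, "claw": -1}, {"travel": [-0.001, -0.005, 0.14], "turn": 0, "claw": -1}, {"travel": [-0.001, -0.005, 0.22], "turn": 0, "claw": -1}, {"travel": [-0.001, -0.005, 0.27], "turn": 0, "claw": -1}, {"travel": [-0.001, -0.005, 0.289], "turn": 0, "claw": -1}, {"travel": [-0.001, -0.005, 0.289], "turn": 0, "claw": -1}, {"travel": [-0.001, -0.005, 0.289], "turn": 0, "claw": -1}]'

```text
time: 17.12
position: [432.5, 313.8, 270.8]
eef_rot: [-0.001, 0.991, 0.134, 0.001]
wrist_force: [0.8, 0.1, -1.4]
opening: 17.1
```

```bash
python3 - <<'E'
from h import *
np.set_printoptions(precision=4,suppress=True)
go((432.6,312.3,95),-74.5)
s=ctrl.camera("scene");t=ctrl.camera("top");cv2.imwrite("pics/s6.png",s);cv2.imwrite("pics/t6.png",t)
s0=cv2.imread("pics/scene0.png")
a=cv2.resize(s[200:255,436:491],None,fx=7,fy=7,interpolation=cv2.INTER_CUBIC);b=cv2.resize(t[290:345,110:165],None,fx=7,fy=7,interpolation=cv2.INTER_CUBIC)
cv2.imwrite("pics/c6.png",np.hstack([a,b]))
E
```

```text
grasp now [432.7 314.  116.1] jaw -74.55 travel [-0.0013  0.0033  0.0422] turn -0.0001 dist 21 tilt 0.11
```

View pics/c6.png

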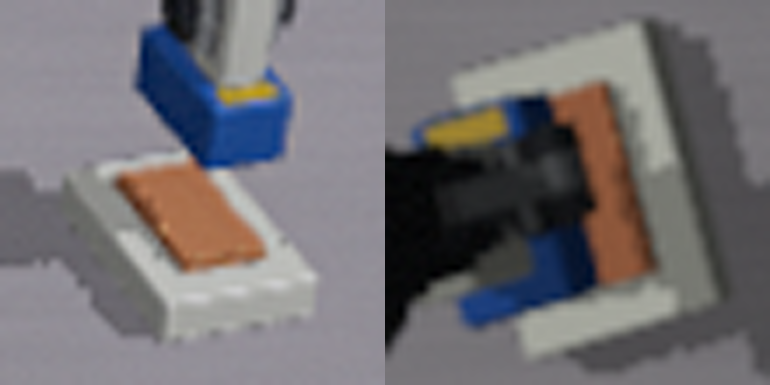

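```bash
python3 - <<'E'
from h import *
np.set_printoptions(precision=1,suppress=True)
f=lambda n,ps,z,x0,y0,xo=0:[print(n,z,onz(n,((p[0]-xo)/7+x0-.43,p[1]/7+y0-.43),z)[:2]) for p in ps]
f("scene",[(210,167),(287,155),(137,85)],60.3,436,200)
f("scene",[(187,270),(265,255),(118,180)],24,436,200)
# mask-based: head blue / plate contours
for fn,lo,hi,nm in(("pics/s6.png",(100,120,40),(130,255,255),"blue"),("pics/scene0.png",(3,120,60),(20,255,255),"cu")):
    x0,y0,x1,y1=440,195,486,255
    k=cv2.inRange(cv2.cvtColor(cv2.resize(cv2.imread(fn)[y0:y1,x0:x1],None,fx=8,fy=8,interpolation=cv2.INTER_CUBIC),cv2.COLOR_BGR2HSV),lo,hi)
    c=max(cv2.findContours(k,0,2)[0],key=cv2.contourArea);c=cv2.convexHull(c)
    p=cv2.approxPolyDP(c,8,True)[:,0]/8+[x0-.44,y0-.44];print(nm,p.tolist())
    z=60.3 if nm=="blue" else 24
    for q in p:print(onz("scene",q,z)[:2],onz("scene",q,88.3 if nm=="blue" else 18)[:2])
E
```

```text
scene 60.3 [459.4 312.1]
scene 60.3 [452.2 340.8]
scene 60.3 [405.  295.7]
scene 24 [471.1 306.2]
scene 24 [462.2 335.9]
scene 24 [413.  291.6]
blue [[456.06, 204.31], [459.56, 203.06], [476.185, 212.06], [475.81, 221.185], [464.56, 223.185], [455.185, 211.935]]
[369.2 304.4] [414.3 293.2]
[363.2 314.6] [408.5 303. ]
[407.6 349. ] [451.4 336.2]
[449.7 339.4] [492.1 327. ]
[458.3 309.8] [500.3 298.4]
[406.  295.7] [449.9 284.7]
cu [[452.435, 225.435], [462.935, 223.435], [472.81, 235.935], [461.81, 237.81]]
[413.7 291.5] [404.8 293.7]
[404.9 320.2] [395.9 322.6]
[461.9 334.4] [453.3 336.9]
[469.7 305.3] [461.1 307.6]
```

```bash
python3 - <<'E'
from h import *
np.set_printoptions(precision=1,suppress=True)
x0,y0,x1,y1=105,285,170,350
def hull(fn,lo,hi,eps=6):
    k=cv2.inRange(cv2.cvtColor(cv2.resize(cv2.imread(fn)[y0:y1,x0:x1],None,fx=8,fy=8,interpolation=cv2.INTER_CUBIC),cv2.COLOR_BGR2HSV),lo,hi)
    c=max(cv2.findContours(k,0,2)[0],key=cv2.contourArea);return cv2.approxPolyDP(cv2.convexHull(c),eps,True)[:,0]/8+[x0-.44,y0-.44]
for p in hull("pics/top0.png",(3,100,60),(20,255,255)):print("cu",p,onz("top",p,24)[:2])
for p in hull("pics/t6.png",(100,100,20),(130,255,255)):print("blue",p,onz("top",p,60.3)[:2],onz("top",p,88.3)[:2])
# expected head corners at assumed pose
c=np.array([432.7,314.0]);a=np.radians(15.45);u=np.array([np.cos(a),np.sin(a)]);v=np.array([-u[1],u[0]])
for z in(60.3,88.3):
  for s in((1,1),(1,-1),(-1,-1),(-1,1)):
    w=c+30*s[0]*u+16*s[1]*v;print(z,s,w,"scene",proj("scene",(*w,z)),"top",proj("top",(*w,z)))
E
```

```text
cu [140.7 301.7] [464.3 305.1]
cu [147.9 327.7] [409.2 289.7]
cu [133.8 332.1] [401. 319.]
cu [126.6 306.1] [455.9 334.5]
blue [136.8 320.7] [427.7 300.3] [430.  290.6]
blue [139.2 327.7] [413.4 295.5] [416.3 285.9]
blue [138.9 330.6] [407.7 296. ] [410.7 286.4]
blue [123.2 336.1] [397.6 327.3] [400.9 316.7]
blue [120.8 335.3] [399.3 332.1] [402.5 321.3]
blue [120.2 332.4] [405.1 333.4] [408.1 322.6]
blue [130.2 323.1] [423.3 313.6] [425.8 303.4]
60.3 (1, 1) [457.4 337.4] scene [475.6 222.9] top [118.4 306.5]
60.3 (1, -1) [465.9 306.6] scene [463.8 224.9] top [133.8 301.8]
60.3 (-1, -1) [408.  290.6] scene [453.3 212.4] top [141.6 330.3]
60.3 (-1, 1) [399.5 321.4] scene [464.8 210.5] top [126.1 335. ]
88.3 (1, 1) [457.4 337.4] scene [477.2 213.4] top [112.8 307.4]
88.3 (1, -1) [465.9 306.6] scene [465.3 215.4] top [128.7 302.6]
88.3 (-1, -1) [408.  290.6] scene [454.6 203. ] top [136.7 332. ]
88.3 (-1, 1) [399.5 321.4] scene [466.2 201.1] top [120.8 336.9]
```

Both views put the head within about 2 mm of where the hand pose says it is, and the plate centre is at (432.6, 312.1). I'll go down to just above the final height and compare again.

>>> drive_tool --motion '[{"travel": [-0.001, 0.003, 0.01], "turn": 0, "claw": -1}, {"travel": [-0.001, 0.003, 0.02], "turn": 0, "claw": -1}, {"travel": [-0.001, 0.003, 0.03], "turn": 0, "claw": -1}, {"travel": [-0.001, 0.003, 0.038], "turn": 0, "claw": -1}, {"travel": [-0.001, 0.003, 0.038], "turn": 0, "claw": -1}, {"travel": [-0.001, 0.003, 0.038], "turn": 0, "claw": -1}, {"travel": [-0.001, 0.003, 0.038], "turn": 0, "claw": -1}]'

```text
time: 18.1
position: [431.9, 312.3, 250.8]
eef_rot: [-0.0, 0.991, 0.135, 0.0]
wrist_force: [-0.4, -0.1, -1.5]
opening: 16.7
```

```bash
python3 - <<'E'
from h import *
np.set_printoptions(precision=4,suppress=True)
go((432.6,312.1,95),-74.5);print(ctrl.get_obs()["wrist_force"])
s=ctrl.camera("scene");t=ctrl.camera("top");cv2.imwrite("pics/s7.png",s);cv2.imwrite("pics/t7.png",t)
a=cv2.resize(s[205:250,440:485],None,fx=8,fy=8,interpolation=cv2.INTER_CUBIC);b=cv2.resize(t[295:340,115:160],None,fx=8,fy=8,interpolation=cv2.INTER_CUBIC)
cv2.imwrite("pics/c7.png",np.hstack([a,b]))
E
```

```text
grasp now [431.9 312.3  96.1] jaw -74.53 travel [0.0012 0.0008 0.0023] turn -0.0001 dist 1 tilt 0.02
[-0.3945 -0.072  -1.5038]
```

View pics/c7.png

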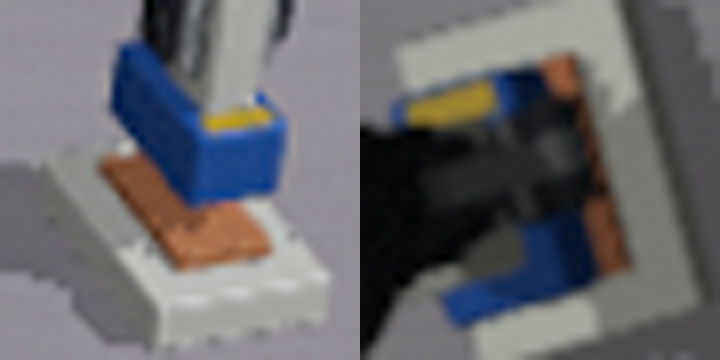

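```bash
python3 - <<'E'
from h import *
np.set_printoptions(precision=2,suppress=True)
t0=cv2.imread("pics/top0.png");t=cv2.imread("pics/t7.png")
x0,y0=115,292
up=lambda i:cv2.resize(i[y0:345,x0:160],None,fx=8,fy=8,interpolation=cv2.INTER_CUBIC)
def msk(i,lo,hi):return cv2.inRange(cv2.cvtColor(up(i),cv2.COLOR_BGR2HSV),lo,hi)>0
cu0=msk(t0,(3,100,60),(20,255,255));cu=msk(t,(3,100,50),(20,255,255))
bl=msk(t,(100,90,15),(130,255,255))
c=np.array([431.9,312.3]);a=np.radians(15.47);u=np.array([np.cos(a),np.sin(a)]);v=np.array([-u[1],u[0]])
P=lambda w,z:proj("top",(*w,z))
z=96.1-55.8
f,r=P(c+30*u-16*v,z),P(c-30*u-16*v,z)
for row in list(range(304,309))+list(range(321,329)):
    R=int((row+.5-y0)*8);e0=np.flatnonzero(cu0[R]);e=np.flatnonzero(cu[R]);b=np.flatnonzero(bl[R])
    pe=f[0]+(row-f[1])*(r[0]-f[0])/(r[1]-f[1])
    print(row,"plate R",e0.max()/8+x0-.44 if len(e0) else None,"strip L",e.min()/8+x0-.44 if len(e) else None,"blue R",b.max()/8+x0-.44 if len(b) else None,"pred head edge",pe)
# rear (lower) edge of blue vs prediction, column-wise; rear top edge z+28 and rear bottom edge
A,B=P(c-30*u+16*v,z+28),P(c-30*u-16*v,z+28);print("pred rear top edge",A,B,"bottom rear",r,"front",f)
for col in range(120,142,2):
    C=int((col+.5-x0)*8);b=np.flatnonzero(bl[:,C]);e0=np.flatnonzero(cu0[:,C])
    print(col,"blue lowest",b.max()/8+y0-.44 if len(b) else None,"pred",A[1]+(col-A[0])*(B[1]-A[1])/(B[0]-A[0]),"plate rng",(e0.min()/8+y0-.44,e0.max()/8+y0-.44) if len(e0) else None)
q=[P(np.array([432.6,312.1])+s*30*u+k*16*v,24) for s,k in((1,1),(1,-1),(-1,-1),(-1,1))];print("plate pred corners",np.array(q))
E
```

```text
304 plate R 141.685 strip L 137.685 blue R 136.935 pred head edge 138.73642502241862
305 plate R 142.06 strip L 138.185 blue R 137.31 pred head edge 139.0115420720018
306 plate R 142.31 strip L 138.685 blue R 137.56 pred head edge 139.286659121585
307 plate R 142.56 strip L 140.935 blue R 137.06 pred head edge 139.5617761711682
308 plate R 142.81 strip L 142.06 blue R 135.81 pred head edge 139.8368932207514
321 plate R 146.31 strip L 142.685 blue R 141.81 pred head edge 143.4134148653329
322 plate R 146.56 strip L 142.935 blue R 142.06 pred head edge 143.6885319149161
323 plate R 146.935 strip L 143.185 blue R 142.435 pred head edge 143.96364896449927
324 plate R 147.31 strip L 143.56 blue R 142.685 pred head edge 144.23876601408247
325 plate R 147.435 strip L 143.81 blue R 142.935 pred head edge 144.51388306366567
326 plate R 147.56 strip L 143.935 blue R 143.185 pred head edge 144.78900011324885
327 plate R 147.935 strip L 144.435 blue R 143.56 pred head edge 145.06411716283205
328 plate R 147.685 strip L 144.81 blue R 143.81 pred head edge 145.33923421241525
pred rear top edge [12
[... 400 characters left out ...]
p.float64(312.185))
130 blue lowest 334.185 pred 334.5443850860163 plate rng (np.float64(304.685), np.float64(319.685))
132 blue lowest 333.56 pred 333.932904146495 plate rng (np.float64(304.06), np.float64(327.31))
134 blue lowest 332.935 pred 333.3214232069737 plate rng (np.float64(303.56), np.float64(332.06))
136 blue lowest 332.31 pred 332.70994226745233 plate rng (np.float64(302.935), np.float64(331.685))
138 blue lowest 331.81 pred 332.09846132793103 plate rng (np.float64(302.185), np.float64(331.06))
140 blue lowest 331.185 pred 331.48698038840973 plate rng (np.float64(301.685), np.float64(330.31))
plate pred corners [[126.09 305.42]
 [140.9  300.96]
 [148.43 328.29]
 [133.58 332.83]]
```

In the top view, the copper strip left uncovered on the right is 4.2 px wide against 3.15 px expected, so the head is about 2 mm too far in +y. It is also about 1–2 mm short in x, and the scene crop agrees. Correcting now.

>>> drive_tool --motion '[{"travel": [0.001, 0.0025, 0.001], "turn": 0, "claw": -1}, {"travel": [0.002, 0.0047, 0.003], "turn": 0, "claw": -1}, {"travel": [0.002, 0.0047, 0.003], "turn": 0, "claw": -1}, {"travel": [0.002, 0.0047, 0.003], "turn": 0, "claw": -1}, {"travel": [0.002, 0.0047, 0.003], "turn": 0, "claw": -1}, {"travel": [0.002, 0.0047, 0.003], "turn": 0, "claw": -1}, {"travel": [0.002, 0.0047, 0.003], "turn": 0, "claw": -1}, {"travel": [0.002, 0.0047, 0.003], "turn": 0, "claw": -1}]'

```text
time: 19.2
position: [433.4, 310.3, 249.2]
eef_rot: [-0.0, 0.991, 0.135, 0.0]
wrist_force: [0.6, -0.3, -1.6]
opening: 17.3
```

```bash
python3 - <<'E'
from h import *
np.set_printoptions(precision=4,suppress=True)
go((433.4,310.3,94.8),-74.5);o=ctrl.get_obs();print(o["wrist_force"],o["dq"],o["opening"])
s=ctrl.camera("scene");t=ctrl.camera("top");cv2.imwrite("pics/s8.png",s)
x0,y0=115,292
up=lambda i:cv2.cvtColor(cv2.resize(i[y0:345,x0:160],None,fx=8,fy=8,interpolation=cv2.INTER_CUBIC),cv2.COLOR_BGR2HSV)
cu0=cv2.inRange(up(cv2.imread("pics/top0.png")),(3,100,60),(20,255,255));cu=cv2.inRange(up(t),(3,100,50),(20,255,255));bl=cv2.inRange(up(t),(100,90,15),(130,255,255))
for row in(304,305,322,324,326):
    R=int((row+.5-y0)*8);print(row,(np.flatnonzero(cu0[R]).max()-(np.flatnonzero(cu[R]).min()+np.flatnonzero(bl[R]).max())/2)/8)
p=lambda b:[np.flatnonzero(bl[:,int((c+.5-x0)*8)]).max()/8+y0-.44 for c in(130,134,138)]
print(p(bl))
cv2.imwrite("pics/f8.png",np.hstack([cv2.resize(s[150:300,130:510],(800,316)),])); 
E
```

```text
grasp now [433.4 310.3  94.5] jaw -74.52 travel [-0.     -0.0001 -0.0005] turn -0.0001 dist 0 tilt 0.01
[ 0.6096 -0.3407 -1.5606] [ 0.001   0.001  -0.0007 -0.0001  0.0002 -0.0004  0.0014] 17.30130860039811
304 2.8125
305 2.8125
322 2.4375
324 2.6875
326 2.25
[np.float64(333.685), np.float64(332.56), np.float64(331.31)]
```

View pics/f8.png

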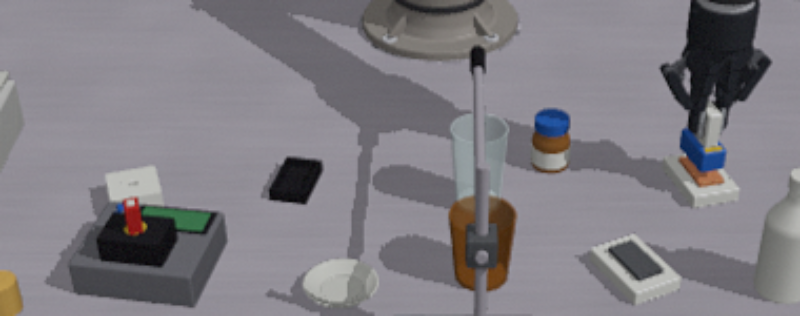

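The uncovered strip is now 2.6 px against 2.9 expected, so y is within about 0.6 mm. The head is level and still, everything else is in place, and the pin is seated. Handing in.

```bash
python3 -c "
from plant import ctrl
print(ctrl.job_done())"
```

```text
the job is handed in; nothing more can be done
None
```

I finished both parts in the order asked and handed the job in at about 19 s on the robot's clock.

- **Pin:** I moved it from the rack into the yellow-ringed socket and pushed until it stopped hard at a wrist force of 44 N. I then let go. The scene view afterwards showed it still upright, with its shoulder on the ring.
- **Head:** I lifted it by its white handle and carried it over the rod with its underside about 44 mm clear of the rod. It is now held still and level (tilt 0.01°), about 15 mm above the copper plate, with its long side along the plate's. The gap is worked out from the hand height and was not measured directly. The wrist force was steady at about the head's own weight, so nothing is touching.
- **Last checks:** In the last scene view, everything else visible was where it started.
    - **Across the plate:** after a 2 mm correction, the top view shows the head centred to about 0.6 mm.
    - **Along the plate:** the two cameras disagreed slightly. After the last correction (about 1.5 mm in x), the top view puts the head within about 1 mm, while the scene view allows up to about 2 mm, or a gap slightly larger than 15 mm.

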